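Read the air mount's pressure with the stick gauge

ROBOT

A 6-joint arm with a two-finger parallel gripper is mounted at the origin on the work surface. World frame = base frame: x ahead of the robot, y to its left, z up, the work surface at z = 0. Lengths are in m, angles in rad, forces in N, time in s.
With the tool pointing down it reaches from about 0.225 to 0.875 m from the base axis. Payload 3.4 kg.
Tool frame: the origin (TCP) lies between the finger pads; the fingertips stand 11 mm ahead of it and the grasp point (between the pads) lies 8 mm behind it (tips_ahead is the distance from the TCP to the fingertips, in m); z points along the fingers, x is the direction in which the jaws open and shut, and the axes are right-handed (so a half turn about z gives the same grasp; the last joint's range is limited). The gripper opens to 85 mm and grips with 20 to 120 N. Pads are 22 mm wide; open, the fingers measure 114 mm over their backs; the gripper's body (76 mm by 85 mm) begins 54 mm behind the grasp point. The pads swing forward as they close: fully open they stand 13 mm farther back than shut.
Start: joints at [1.16, 0.276, 1.505, -0, 1.361, -0.121], TCP at [0.164, 0.551, 0.218] pointing down, gripper open.
Joint ranges: [-2.89, 2.89], [-0.75, 2.08], [0.22, 2.7], [-1.18, 4.32], [0.11, 2.71], [-2.7, 2.7]. Speed limits (rad/s): [2.57, 2.57, 3.14, 3.14, 3.14, 3.14].

INTERFACE

Orientations are given as a unit quaternion [w, x, y, z].
In Python, from rig import get_state, get_image, sign_off, masks_of, tips_ahead gives the robot as it stands.
- The arm moves only by the tool play_rows, never from a script. Its argument "series" is a list of rows, each an object of numbers: "fingers": the closure, from -1 (fully open) to 1 (shut); "dx", "dy", "dz": the shift along the world's x, y, z in mm; "turn": the turn about the world's z in rad. A call has 1 to 20 rows; each row shifts and turns the pose as measured when the row begins; what a row does not reach is not made up. A row lasts 1/12 s, in which the tool goes at most 41.7 mm and 7.16 degrees, less where a joint would pass 70% of its speed; a pose out of reach is approached as far as the arm can. A call with a gripper value outside its range is refused whole. The fingers move at their own pace and stop on an object; "squeeze" is the grip in N (left out, the last holds). Time passes only in rows, so rows that do not move let the fingers close. It gives the time, the measured TCP pose, the force and the opening at its end, in the units of the state.
- get_state(): the state, without advancing time (a new reading comes with each control period).
- get_image(name): name is "side" or "top"; returns a dict with "pixels" (384x512x3 uint8, red, green, blue), "vfov" (degrees; the focal length in pixels is half the picture's height over the tangent of half this angle, whatever the lens; pixels are square), "cx", "cy" (the principal point, pixels), "dist" ([k1, k2, p1, p2, k3] as OpenCV has them; the pictures are not rectified), "rvec" (rotation vector, rad) and "tvec" (3), from world to camera coordinates, as OpenCV has them. Camera axes: x right, y down, z forward; pixel columns grow to the right and rows downward; lengths in m; the calibration is good to about 2 mm. A picture is of the moment at which its call begins. There is no depth.
- sign_off(): hands the job in, once; it reports no verdict.
Trained networks look in a picture, given as the dict that the camera call returned (one of the last four; its "shot" number tells which), for a name from the list of things; names that differ only in an ending like _2 or _b are one class to them, and where a whole thing is asked for, a point or a joint stands for the part that bears it (a point fixed in the world has none). Each returns a list of dicts, best first, with "p" (0 to 1); they miss things now and then, are a little off and sometimes report something else, mostly with a low value. They report only what shows in the picture. A call takes as long as a camera call.
- masks_of(picture, label): "region" (384x512 bool, what is visible of it) and "xy" ([column, row] in pixels, amid what is visible of it).
The state is a dict: "clock": time; "qpos": joint angles; "qd": joint speeds; "effort": joint torques, N m; "position": TCP position; "ee_rot": TCP orientation; "contact_force": force on the tool from outside, world axes, zero at the start; "moment": the same for the moment, N m; "width": finger opening in m.
Only numpy, scipy, OpenCV 4.12 (cv2) and the standard library are available. Lean on these libraries where they do the work, as an engineer would, in place of code of your own. Each camera call takes 0.05 s, during which the arm holds its last target. There are 200 camera calls.

TASK

Take the stick gauge out of the white rack, set it upright over the bare valve stem of the air mount that has no red cap, and push it straight down until its mouth sits tight on the rubber seal with about 17 N, never more than 25 N; keep it so for two seconds while the air drives the yellow rod out. Then stand the gauge back in its hole in the rack, upright, let go, and leave the rod out so the reading can be taken; leave everything else where it is.

Things in the scene. Friction and masses are not known exactly. Their poses are not given: they have to be found in the camera images.
- gauge: stick pressure gauge, loose, 110 g: upright aluminium tube, 26 mm outside diameter, 100 mm long, blue band 30 to 46 mm above its lower end. Starts standing in the rack's hole. Origin: centre of its open lower end (the mouth), z along the tube to the rod end, which is up. Bore 16 mm wide; inside it, 14 mm above the mouth, sits the sprung foot of the rod
- gauge_top (a point): centre of the gauge tube's upper end, 100 mm from the mouth. Grip the tube with the pads 10 to 20 mm below this point, firmly (40 N does no harm); the rod comes out here, up to 26 mm high, and must have room to rise below the palm
- gauge_rod (a joint): how far the yellow rod with its red tip is out, in m: 0 is in (tip then 6 mm above the tube's upper end), at most 0.020. It takes 5.5 N on its foot, and up to 5 N more against its spring, to drive it out; it then stays where it is by friction. Full reading 0.012 to 0.018, after the hidden pressure
- mount: air mount with the bare brass valve, fixed: black rubber bellows 84 mm across, aluminium top plate 68 mm across at 60 mm height. Origin: centre of its underside, on the table; z up; the valve stem stands upright on this axis. Two more such mounts, also fixed, wear red caps (top at 106 mm) on their valves: not those
- mount_top (a point): centre of that mount's top plate, where the valve rises: a black rubber seal disc 27 mm across, its top 16 to 26 mm above this point (differs each time, not measured); above the seal a 12 mm thick coned stem 26 mm high, then a 5 mm sprung pin 8 mm high. The pin meets the rod's foot 20 mm before the mouth meets the seal: 5.5 N rising to 8 to 10 N; then the seal adds 6 N per mm, for 4 mm
- rack: white plastic rack, fixed, 60 by 145 mm, 40 mm high. Origin: on its underside below the centre of the gauge's round hole, 32 mm across, 30 mm deep (floor 10 mm above the table), so that the gauge in it has its upper end at 110 mm. From the hole the rack runs 115 mm to its own +y, where four steel styli stand up to 56 mm high, and 30 mm the other way
- dust_cap: red dust cap, loose, 20 mm across, 28 mm tall, upright on the table; leave alone. Origin: centre of its underside
- vblock: steel V-block 50 x 70 x 40 mm, loose; leave alone. Origin: centre of its underside
- caliper: caliper, loose, lying flat, 200 mm long along its y; leave alone. Origin: underside of its beam's middle
- ring_gauge: steel ring gauge, loose, 54 mm across, 20 mm high, lying flat; leave alone. Origin: centre of its underside
- mouse: black computer mouse, loose, 110 x 60 x 34 mm; leave alone. Origin: centre of its underside

How it is judged:
On the way:
1. the gauge is pressed upright onto the bare valve's seal with more than 12 N, rod out more than 11 mm, for 1.2 s (contact force between gauge and mount above 12 N and value of joint gauge_rod above 0.011 m and horizontal distance between gauge and mount below 0.006 m and angle between gauge's own z axis and vertical below 0.12 rad), for 1.2 s.
At the end, for the whole second after the job is handed in: The gauge stands upright (within 0.15 rad) at rest on the floor of its hole in the rack (mouth less than 14 mm above the table, within 8 mm of the hole's axis), released, with its rod still standing out more than 10 mm (value of joint gauge_rod above 0.01 m and horizontal distance between gauge and rack below 0.008 m and height (world z) of gauge below 0.014 m and angle between gauge's own z axis and vertical below 0.15 rad and linear speed of gauge below 0.02 m/s); the robot touches nothing.
It fails at once if the gauge is pushed against the mount or its valve with more than 25 N (contact force between gauge and mount above 25 N).
It fails at once if the dust cap, V-block, caliper, ring gauge or mouse is shifted by more than 20 mm (distance of any of dust_cap, vblock, caliper, ring_gauge, mouse from where it was at the start of the episode above 0.02 m).
It also fails if it takes over 64 s, if anything falls off the work surface, if the arm or the gripper's body presses on something with over 40 N, if the wrist force passes 120 N, or if a joint passes its speed limit or range.

## Working session

There is one attempt and no reset: what is moved stays moved. The work goes in short steps, Python scripts to look and compute and a tool call to move; the robot and the scene stay as the last step left them, time stands still between calls to the robot, and variables do not carry over. Pictures are saved under pics/ and viewed, about 8 in all and at most 12, crops included, and the job is handed in when it is done.

Besides the shell and the picture viewer there is one more tool, called after "Call:" as name(argument=value, ...), one argument or row to a line, values as JSON. play_rows: Moves the arm, as the interface text tells. Its arguments: {"type":"object","properties":{"series":{"type":"array"},"squeeze":{"type":"number"}},"required":["series"]}

```bash
mkdir -p pics
cat > h.py <<'E'
import numpy as np, cv2
from rig import get_state, get_image, sign_off, masks_of, tips_ahead
def cam(p):
    H,W=p["pixels"].shape[:2]; f=H/2/np.tan(np.radians(p["vfov"])/2)
    K=np.array([[f,0,p["cx"]],[0,f,p["cy"]],[0,0,1]]); R=cv2.Rodrigues(np.array(p["rvec"],float))[0]
    return K,np.array(p["dist"],float),R,np.array(p["tvec"],float).ravel()
def ray(p,uv):
    K,d,R,t=cam(p); n=cv2.undistortPoints(np.array(uv,float).reshape(1,1,2),K,d).ravel()
    return -R.T@t, R.T@np.array([n[0],n[1],1])
def at_z(p,uv,z):
    o,v=ray(p,uv); return o+v*(z-o[2])/v[2]
def proj(p,X):
    K,d,R,t=cam(p); return cv2.projectPoints(np.array(X,float).reshape(-1,3),R and 0 if False else np.array(p["rvec"],float),t,K,d)[0].reshape(-1,2)
def save(p,n,crop=None,s=1):
    im=p["pixels"][...,::-1]
    if crop: im=im[crop[1]:crop[3],crop[0]:crop[2]]
    cv2.imwrite("pics/"+n,cv2.resize(im,None,fx=s,fy=s,interpolation=cv2.INTER_CUBIC))
E
python3 - <<'E'
from h import *
np.set_printoptions(precision=4,suppress=True)
for c in("top","side"):
    p=get_image(c); save(p,c+"0.png",s=1.5); print(c,ray(p,(p["cx"],p["cy"])))
    for l in("gauge","mount","rack","dust_cap","vblock","caliper","ring_gauge","mouse"):
        for m in masks_of(p,l)[:4]:
            r,cc=np.where(m["region"]); print(l,round(m["p"],2),np.round(m["xy"],1),cc.min(),cc.max(),r.min(),r.max(),at_z(p,m["xy"],0.0)[:2])
print(get_state(),tips_ahead)
E
```

```text
top (array([ 0.3201, -0.0044,  1.1249]), array([ 0.2154,  0.0176, -0.9764]))
mount 0.66 [262.8 207.5] 249 276 193 222 [0.5255 0.0055]
rack 0.91 [166.2 214.8] 141 196 198 234 [0.4779 0.2899]
vblock 0.83 [254.9 142.6] 242 265 134 155 [0.7273 0.0478]
caliper 0.82 [397.9 166. ] 352 416 161 188 [ 0.6911 -0.3955]
ring_gauge 0.82 [400.  273.6] 387 408 268 286 [ 0.368  -0.4052]
mouse 0.62 [143.1 164.7] 135 155 146 179 [0.6255 0.3824]
side (array([ 0.2979, -0.8494,  0.7853]), array([ 0.2081,  0.7533, -0.6239]))
gauge 0.46 [226.2 150.6] 222 229 138 157 [0.5104 0.3269]
mount 0.61 [247.9 200. ] 237 263 179 213 [0.5217 0.0282]
rack 0.66 [220.1 157.2] 202 237 140 171 [0.4796 0.2884]
dust_cap 0.49 [204.7 194.8] 203 208 191 199 [0.3908 0.0863]
vblock 0.93 [303.8 185.8] 294 313 172 194 [0.7235 0.0552]
caliper 0.81 [350.7 303.1] 331 369 257 326 [ 0.6724 -0.4003]
caliper 0.71 [305.3 182. ] 294 313 172 194 [0.7359 0.0737]
ring_gauge 0.62 [222.2 324.5] 211 235 316 341 [ 0.3595 -0.3806]
mouse 0.71 [254.8 138.4] 240 268 130 145 [0.6395 0.3879]
{'clock': 0.9, 'qpos': array([ 1.1599,  0.2759,  1.5049,  0.    ,  1.3607, -0.121 ]), 'qd': array([-0.0007,  0.0001,  0.0012, -0.0007, -0.0019,  0.    ]), 'effort': array([ -0.0007, -41.6636, -24.6098,  -0.0004,  -0.0001,   0.    ]), 'position': array([0.1643, 0.551 , 0.2181]), 'ee_rot': array([-0.    ,  0.8018,  0.5976,  0.0001]), 'contact_force': array([-1.1874, -0.7951,  0.0377]), 'moment': array([ 0.0545,  0.0254, -0.0304]), 'width': 0.08575010379126183} 0.011
```

View pics/top0.png

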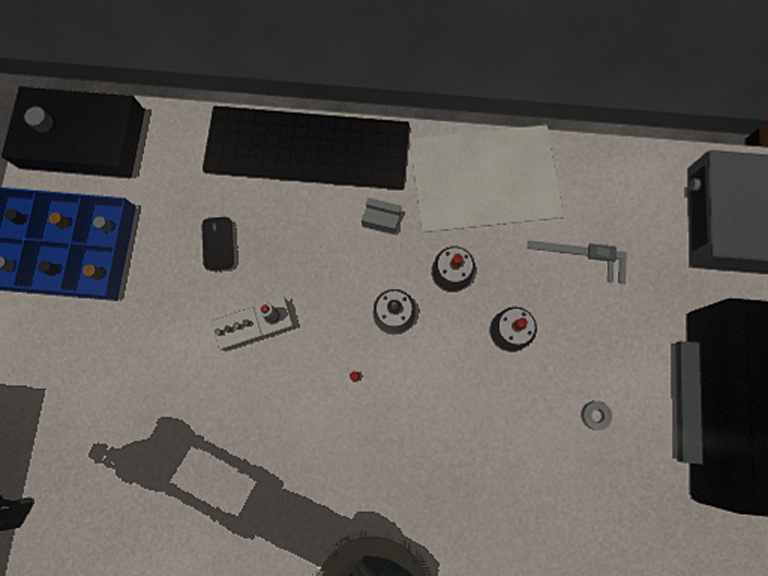

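View pics/side0.png

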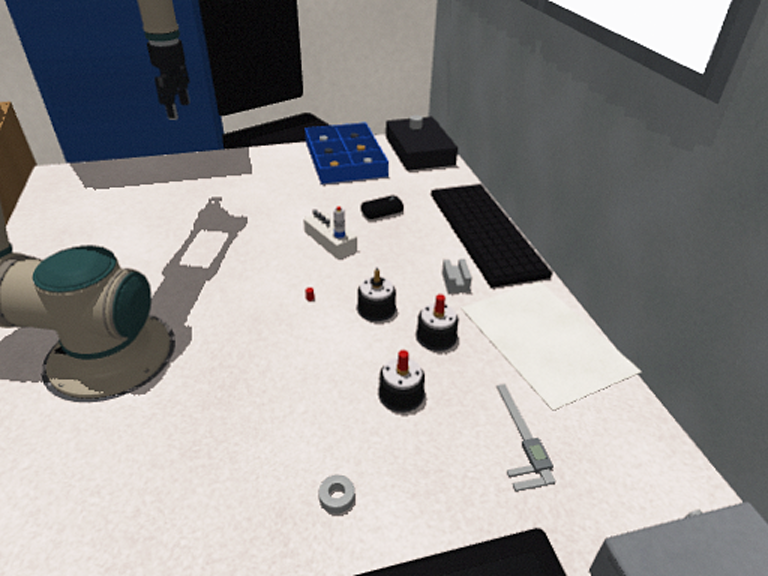

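Both networks pick out the bare mount (top ≈(263,207), side ≈(249,198)). The gauge tip is at top ≈(177,206) and side ≈(225,139), and the rack's styli run to +y. Next I'll take close crops.

Run:
```python
from h import *
np.set_printoptions(precision=4,suppress=True)
t=get_image("top"); s=get_image("side")
def c(p,x,y): return cv2.resize(p["pixels"][y:y+50,x:x+66,::-1],None,fx=6,fy=6,interpolation=cv2.INTER_CUBIC)
im=np.vstack([np.hstack([c(t,138,188),c(t,230,182)]),np.hstack([c(s,195,130),c(s,215,170)])])
cv2.imwrite("pics/crops.png",im)
def red(p,x0,x1,y0,y1):
    a=p["pixels"].astype(int); m=(a[...,0]>110)&(a[...,0]>1.6*a[...,1])
    w=np.zeros_like(m); w[y0:y1,x0:x1]=m[y0:y1,x0:x1]; r,q=np.where(w); return np.array([q.mean(),r.mean()]),len(r)
rt,n=red(t,160,195,190,225); rs,k=red(s,210,240,130,160); print("rod tip",rt,n,rs,k,at_z(t,rt,.114),at_z(s,rs,.114))
# mount: fit by plate mask
for p,b in((t,(240,285,185,230)),(s,(230,270,172,218))):
    a=p["pixels"].astype(int).min(2); reg=masks_of(p,"mount")[0]["region"]
    m=((a>105)&cv2.dilate(reg.astype(np.uint8),np.ones((3,3))).astype(bool)).astype(np.uint8)
    r,q=np.where(reg);print("reg",at_z(p,((q.min()+q.max())/2,(r.min()+r.max())/2),.04))
    n,l,st,ce=cv2.connectedComponentsWithStats(m); i=1+np.argmax(st[1:,4]); h=cv2.convexHull(np.argwhere(l==i)[:,::-1].astype(np.int32))
    e=cv2.fitEllipse(h); print(e,at_z(p,e[0],.06))
```

```text
rod tip [175.875 205.125] 8 [225.5 138.5] 4 [0.4903 0.2379 0.114 ] [0.492  0.2302 0.114 ]
reg [0.5196 0.0061 0.04  ]
((262.241943359375, 205.3080596923828), (22.607324600219727, 22.794143676757812), 41.15883255004883) [0.5207 0.0071 0.06  ]
reg [ 0.5221 -0.0024  0.04  ]
((248.2659454345703, 193.04734802246094), (20.59697914123535, 31.407657623291016), 51.720401763916016) [ 0.5134 -0.0078  0.06  ]
```

View pics/crops.png

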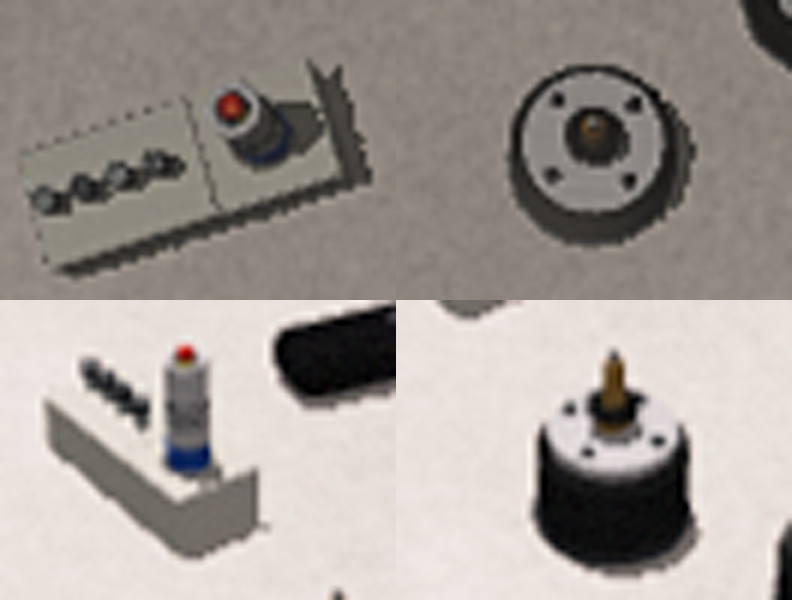

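```bash
cat >> h.py <<'E'
def tri(ps):
    A=np.zeros((3,3));b=np.zeros(3)
    for p,uv in ps:
        o,v=ray(p,uv); v=v/np.linalg.norm(v); P=np.eye(3)-np.outer(v,v); A+=P;b+=P@o
    X=np.linalg.solve(A,b); return X,[np.round(proj(p,X)[0]-uv,2) for p,uv in ps]
E
python3 - <<'E'
from h import *
np.set_printoptions(precision=4,suppress=True)
t=get_image("top"); s=get_image("side")
print("rod",tri([(t,(175.9,205.2)),(s,(225.5,138.3))]))
print("plate",tri([(t,(262.2,205.3)),(s,(251,191.7))]),at_z(s,(251,191.7),.06))
pt=(230+(593-396)/6-.5,182+124/6-.5); print("pin",pt,tri([(t,pt),(s,(250.9,178.4))]))
# rack outline top face: corners from crop
for n,(x,y) in dict(nr=(340,177),fr=(310,62),nl=(50,266),fl=(20,153)).items(): print(n,at_z(t,(138+x/6-.5,188+y/6-.5),.04))
K,_,R,tt=cam(s);print(R.T@[1,0,0])
for z in(.06,.076,.086,.11,.12): print(z,proj(s,[[.5207,.0065,z]]),proj(t,[[.5207,.0065,z]]))
E
```

```text
rod (array([0.4923, 0.2389, 0.1093]), [array([ 0.09, -0.48]), array([-0.37,  0.07])])
plate (array([0.5242, 0.0071, 0.0507]), [array([ 0.11, -0.59]), array([-0.54,  0.12])]) [ 0.5231 -0.0035  0.06  ]
pin (262.3333333333333, 202.16666666666666) (array([0.5231, 0.0069, 0.103 ]), [array([ 0.13, -0.64]), array([-0.58,  0.13])])
nr [0.4731 0.1987 0.04  ]
fr [0.5276 0.2202 0.04  ]
nl [0.4186 0.3301 0.04  ]
fl [0.471  0.3527 0.04  ]
[ 0.9673 -0.2529  0.0173]
0.06 [[249.4378 189.7987]] [[262.4446 205.3281]]
0.076 [[249.49   185.7424]] [[262.4806 204.2664]]
0.086 [[249.523  183.1708]] [[262.5036 203.5869]]
0.11 [[249.6039 176.881 ]] [[262.5607 201.9039]]
0.12 [[249.6382 174.21  ]] [[262.5853 201.1799]]
```

Call:
play_rows(
  series=[
    {"dx": 12, "dy": -12},
    {"dx": 20, "dy": -20},
    {"dx": 23, "dy": -22},
    {"dx": 23, "dy": -22},
    {"dx": 23, "dy": -22},
    {"dx": 23, "dy": -22},
    {"dx": 23, "dy": -22},
    {"dx": 23, "dy": -22},
    {"dx": 23, "dy": -22},
    {"dx": 23, "dy": -22},
    {"dx": 23, "dy": -22},
    {"dx": 23, "dy": -22},
    {"dx": 23, "dy": -22},
    {"dx": 23, "dy": -22},
    {"dx": 12, "dy": -12},
    {"dx": 7, "dy": -5},
    {"dx": 0},
    {"dx": 0},
  ],
  squeeze=40,
)

```text
invalid input at $.series[0]: expected keys fingers, dx, dy, dz, turn
```

Call:
play_rows(
  series=[
    {"fingers": -1, "dx": 12, "dy": -12, "dz": 0, "turn": 0},
    {"fingers": -1, "dx": 20, "dy": -20, "dz": 0, "turn": 0},
    {"fingers": -1, "dx": 23, "dy": -22, "dz": 0, "turn": 0},
    {"fingers": -1, "dx": 23, "dy": -22, "dz": 0, "turn": 0},
    {"fingers": -1, "dx": 23, "dy": -22, "dz": 0, "turn": 0},
    {"fingers": -1, "dx": 23, "dy": -22, "dz": 0, "turn": 0},
    {"fingers": -1, "dx": 23, "dy": -22, "dz": 0, "turn": 0},
    {"fingers": -1, "dx": 23, "dy": -22, "dz": 0, "turn": 0},
    {"fingers": -1, "dx": 23, "dy": -22, "dz": 0, "turn": 0},
    {"fingers": -1, "dx": 23, "dy": -22, "dz": 0, "turn": 0},
    {"fingers": -1, "dx": 23, "dy": -22, "dz": 0, "turn": 0},
    {"fingers": -1, "dx": 23, "dy": -22, "dz": 0, "turn": 0},
    {"fingers": -1, "dx": 23, "dy": -22, "dz": 0, "turn": 0},
    {"fingers": -1, "dx": 23, "dy": -22, "dz": 0, "turn": 0},
    {"fingers": -1, "dx": 12, "dy": -12, "dz": 0, "turn": 0},
    {"fingers": -1, "dx": 7, "dy": -5, "dz": 0, "turn": 0},
    {"fingers": -1, "dx": 0, "dy": 0, "dz": 0, "turn": 0},
  ],
  squeeze=40,
)

```text
clock: 2.62
position: [0.504, 0.2228, 0.2191]
ee_rot: [-0.001, 0.8, 0.6, 0.003]
contact_force: [-0.0, -0.3, 0.3]
width: 0.0853
```

Call:
play_rows(
  series=[
    {"fingers": -1, "dx": -6, "dy": 7, "dz": 0, "turn": 0},
    {"fingers": -1, "dx": -6, "dy": 7, "dz": -20, "turn": 0},
    {"fingers": -1, "dx": 0, "dy": 0, "dz": -20, "turn": 0},
    {"fingers": -1, "dx": 0, "dy": 0, "dz": -15, "turn": 0},
    {"fingers": -1, "dx": 0, "dy": 0, "dz": 0, "turn": 0},
    {"fingers": -1, "dx": 0, "dy": 0, "dz": 0, "turn": 0},
  ],
)

```text
clock: 3.12
position: [0.4846, 0.2453, 0.164]
ee_rot: [-0.004, 0.799, 0.601, 0.004]
contact_force: [0.1, 0.1, -0.1]
width: 0.0854
```

Run:
```python
from h import *
t=get_image("top"); s=get_image("side")
def c(p,x,y): return cv2.resize(p["pixels"][y:y+70,x:x+70,::-1],None,fx=5,fy=5,interpolation=cv2.INTER_CUBIC)
P=get_state()["position"]; print(P,proj(t,[P])-[130,165],proj(s,[P])-[190,95])
cv2.imwrite("pics/g1.png",np.hstack([c(t,130,165),c(s,190,95)]))
```

```text
[0.4853052  0.24501182 0.16451669] [[38.60259083 38.13858878]] [[32.21959116 28.55226254]]
```

View pics/g1.png

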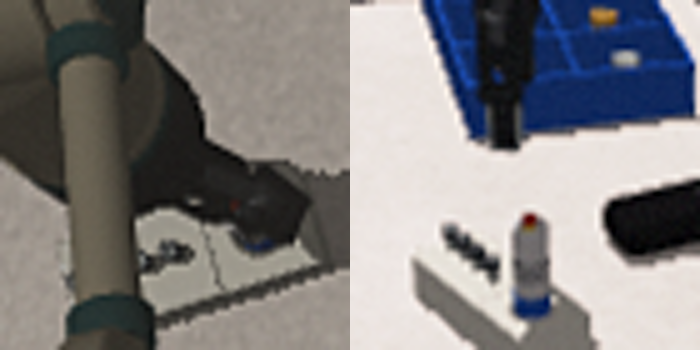

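Call:
play_rows(
  series=[
    {"fingers": -1, "dx": 3.5, "dy": -4, "dz": 0, "turn": 0},
    {"fingers": -1, "dx": 2, "dy": -2, "dz": 0, "turn": 0},
    {"fingers": -1, "dx": 0, "dy": 0, "dz": 0, "turn": 0},
    {"fingers": -1, "dx": 0, "dy": 0, "dz": 0, "turn": 0},
    {"fingers": -1, "dx": 0, "dy": 0, "dz": 0, "turn": 0},
  ],
)

```text
clock: 3.63
position: [0.4934, 0.2399, 0.1686]
ee_rot: [-0.002, 0.799, 0.601, 0.008]
contact_force: [-0.2, -0.4, 0.0]
width: 0.0859
```

Run:
```python
from h import *
t=get_image("top"); s=get_image("side")
def c(p,x,y): return cv2.resize(p["pixels"][y:y+60,x:x+40,::-1],None,fx=10,fy=10,interpolation=cv2.INTER_CUBIC)
P=get_state()["position"]; print(P,proj(t,[P])-[160,175],proj(s,[P])-[205,100])
for d in([.01,0,0],[0,.01,0],[0,0,.01]): print(proj(s,[P+d])-proj(s,[P]),proj(t,[P+d])-proj(t,[P]))
cv2.imwrite("pics/g2.png",np.hstack([c(t,160,175),c(s,205,100)]))
```

```text
[0.49323222 0.23989522 0.16845279] [[10.66839123 24.98160098]] [[19.79799756 22.99023062]]
[[ 2.93223656 -0.32665356]] [[ 0.54548495 -3.81689478]]
[[-0.57739494 -1.43181222]] [[-3.886796   -0.34215601]]
[[-0.09604182 -2.66061008]] [[-0.90317739 -0.78765026]]
```

View pics/g2.png

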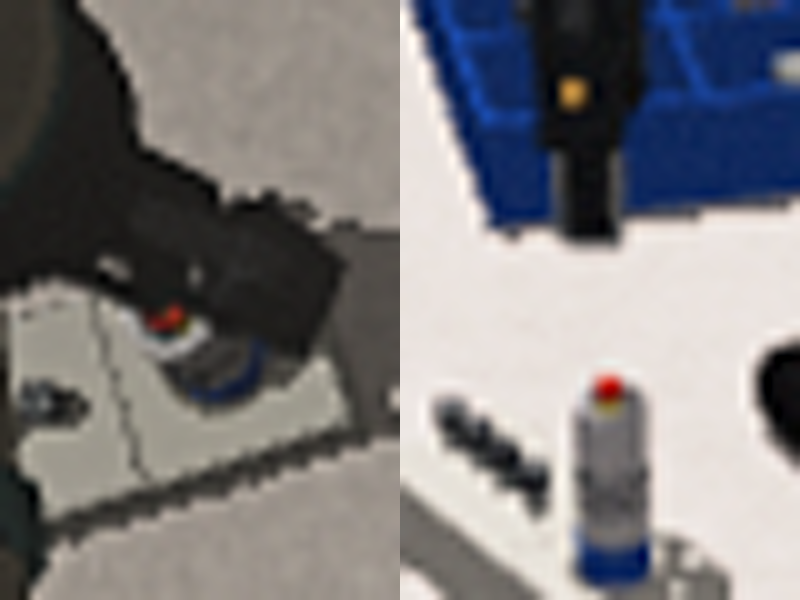

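Call:
play_rows(
  series=[
    {"fingers": -1, "dx": 0, "dy": -2, "dz": -8, "turn": 0},
    {"fingers": -1, "dx": 0, "dy": 0, "dz": -14, "turn": 0},
    {"fingers": -1, "dx": 0, "dy": 0, "dz": -14, "turn": 0},
    {"fingers": -1, "dx": 0, "dy": 0, "dz": -14, "turn": 0},
    {"fingers": -1, "dx": 0, "dy": 0, "dz": -10, "turn": 0},
    {"fingers": -1, "dx": 0, "dy": 0, "dz": -5, "turn": 0},
    {"fingers": -1, "dx": 0, "dy": 0, "dz": 0, "turn": 0},
    {"fingers": -1, "dx": 0, "dy": 0, "dz": 0, "turn": 0},
  ],
)

```text
clock: 4.4
position: [0.4924, 0.2363, 0.0982]
ee_rot: [-0.002, 0.799, 0.601, 0.008]
contact_force: [-0.4, 0.5, -0.9]
width: 0.0849
```

Call:
play_rows(
  series=[
    {"fingers": -1, "dx": 0, "dy": 1, "dz": -6, "turn": 0},
    {"fingers": -1, "dx": 0, "dy": 0, "dz": -4, "turn": 0},
    {"fingers": -1, "dx": 0, "dy": 0, "dz": 0, "turn": 0},
    {"fingers": -1, "dx": 0, "dy": 0, "dz": 0, "turn": 0},
  ],
)

```text
clock: 4.73
position: [0.4936, 0.2377, 0.0886]
ee_rot: [-0.002, 0.799, 0.601, 0.009]
contact_force: [-0.1, 0.4, 0.2]
width: 0.0853
```

Run:
```python
from h import *
print(get_state()["position"],get_state()["ee_rot"])
t=get_image("top"); s=get_image("side")
def c(p,x,y): return cv2.resize(p["pixels"][y:y+60,x:x+40,::-1],None,fx=10,fy=10,interpolation=cv2.INTER_CUBIC)
cv2.imwrite("pics/g3.png",np.hstack([c(t,160,175),c(s,205,110)]))
```

```text
[0.49357699 0.2376705  0.08863432] [-0.00162965  0.79909612  0.60113358  0.00900804]
```

View pics/g3.png

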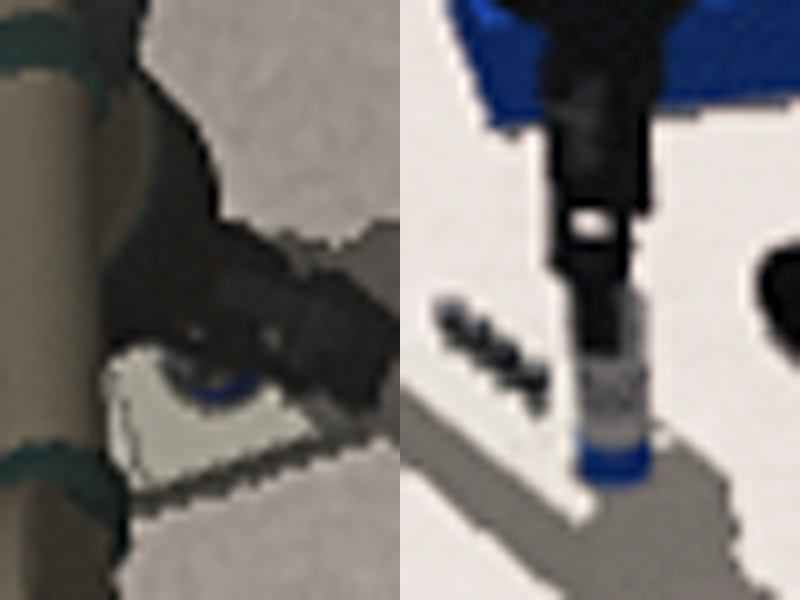

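The near finger straddles the tube, and the tube axis (side column ≈226) lines up with the tool centre. Closing the gripper.

Call:
play_rows(
  series=[
    {"fingers": 1, "dx": 0, "dy": 0, "dz": 0, "turn": 0},
    {"fingers": 1, "dx": 0, "dy": 0, "dz": 0, "turn": 0},
    {"fingers": 1, "dx": 0, "dy": 0, "dz": 0, "turn": 0},
    {"fingers": 1, "dx": 0, "dy": 0, "dz": 0, "turn": 0},
    {"fingers": 1, "dx": 0, "dy": 0, "dz": 0, "turn": 0},
    {"fingers": 1, "dx": 0, "dy": 0, "dz": 0, "turn": 0},
    {"fingers": 1, "dx": 0, "dy": 0, "dz": 0, "turn": 0},
    {"fingers": 1, "dx": 0, "dy": 0, "dz": 0, "turn": 0},
    {"fingers": 1, "dx": 0, "dy": 0, "dz": 0, "turn": 0},
    {"fingers": 1, "dx": 0, "dy": 0, "dz": 0, "turn": 0},
  ],
  squeeze=45,
)

```text
clock: 5.67
position: [0.4945, 0.238, 0.0902]
ee_rot: [-0.001, 0.799, 0.601, 0.01]
contact_force: [-0.4, -0.2, 0.9]
width: 0.0227
```

Call:
play_rows(
  series=[
    {"fingers": 1, "dx": 0, "dy": 0, "dz": 4, "turn": 0},
    {"fingers": 1, "dx": 0, "dy": 0, "dz": 8, "turn": 0},
    {"fingers": 1, "dx": 0, "dy": 0, "dz": 14, "turn": 0},
    {"fingers": 1, "dx": 0, "dy": 0, "dz": 20, "turn": 0},
    {"fingers": 1, "dx": 0, "dy": 0, "dz": 24, "turn": 0},
    {"fingers": 1, "dx": 0, "dy": 0, "dz": 24, "turn": 0},
    {"fingers": 1, "dx": 0, "dy": 0, "dz": 22, "turn": 0},
    {"fingers": 1, "dx": 0, "dy": 0, "dz": 12, "turn": 0},
    {"fingers": 1, "dx": 0, "dy": 0, "dz": 6, "turn": 0},
    {"fingers": 1, "dx": 0, "dy": 0, "dz": 0, "turn": 0},
    {"fingers": 1, "dx": 0, "dy": 0, "dz": 0, "turn": 0},
  ],
)

```text
clock: 6.58
position: [0.491, 0.2369, 0.2327]
ee_rot: [-0.002, 0.799, 0.601, 0.008]
contact_force: [0.0, -0.4, -2.1]
width: 0.0229
```

Call:
play_rows(
  series=[
    {"fingers": 1, "dx": 1, "dy": -8, "dz": 0, "turn": 0},
    {"fingers": 1, "dx": 2, "dy": -14, "dz": 0, "turn": 0},
    {"fingers": 1, "dx": 3, "dy": -19, "dz": 0, "turn": 0},
    {"fingers": 1, "dx": 3, "dy": -19, "dz": 0, "turn": 0},
    {"fingers": 1, "dx": 3, "dy": -19, "dz": 0, "turn": 0},
    {"fingers": 1, "dx": 3, "dy": -19, "dz": 0, "turn": 0},
    {"fingers": 1, "dx": 3, "dy": -19, "dz": 0, "turn": 0},
    {"fingers": 1, "dx": 3, "dy": -19, "dz": 0, "turn": 0},
    {"fingers": 1, "dx": 3, "dy": -19, "dz": 0, "turn": 0},
    {"fingers": 1, "dx": 3, "dy": -19, "dz": 0, "turn": 0},
    {"fingers": 1, "dx": 3, "dy": -19, "dz": 0, "turn": 0},
    {"fingers": 1, "dx": 2, "dy": -12, "dz": 0, "turn": 0},
    {"fingers": 1, "dx": 1, "dy": -6, "dz": 0, "turn": 0},
    {"fingers": 1, "dx": 0, "dy": 0, "dz": 0, "turn": 0},
    {"fingers": 1, "dx": 0, "dy": 0, "dz": 0, "turn": 0},
  ],
)

```text
clock: 7.83
position: [0.5119, 0.0083, 0.2133]
ee_rot: [-0.011, 0.799, 0.601, -0.009]
contact_force: [-0.2, 1.0, -1.2]
width: 0.0228
```

Call:
play_rows(
  series=[
    {"fingers": 1, "dx": 5, "dy": 0, "dz": 0, "turn": 0},
    {"fingers": 1, "dx": 5, "dy": -1, "dz": 0, "turn": 0},
    {"fingers": 1, "dx": 2, "dy": 0, "dz": 0, "turn": 0},
    {"fingers": 1, "dx": 0, "dy": 0, "dz": 0, "turn": 0},
    {"fingers": 1, "dx": 0, "dy": 0, "dz": 0, "turn": 0},
  ],
)

```text
clock: 8.25
position: [0.5246, 0.0102, 0.2124]
ee_rot: [-0.012, 0.798, 0.603, -0.009]
contact_force: [-0.0, 0.5, -0.1]
width: 0.0229
```

Run:
```python
from h import *
from scipy.spatial.transform import Rotation as Ro
st=get_state(); q=st["ee_rot"]; print(st["position"],st["contact_force"]);R=Ro.from_quat(np.r_[q[1:],q[0]]).as_matrix(); print(R[:,2])
t=get_image("top"); s=get_image("side")
m=st["position"]+R[:,2]*.080; print("mouth",m,proj(t,[m])-[235,170],proj(s,[m])-[230,145])
def c(p,x,y): return cv2.resize(p["pixels"][y:y+60,x:x+40,::-1],None,fx=10,fy=10,interpolation=cv2.INTER_CUBIC)
cv2.imwrite("pics/m1.png",np.hstack([c(t,245,175),c(s,230,140)]))
```

```text
[0.52457043 0.01017463 0.21241482] [-0.02212485  0.46009025 -0.09399659]
[-0.02922486  0.00893061 -0.99953297]
mouth [0.52223244 0.01088908 0.13245218] [[26.0174654  29.54952042]] [[19.82062036 24.91421417]]
```

View pics/m1.png

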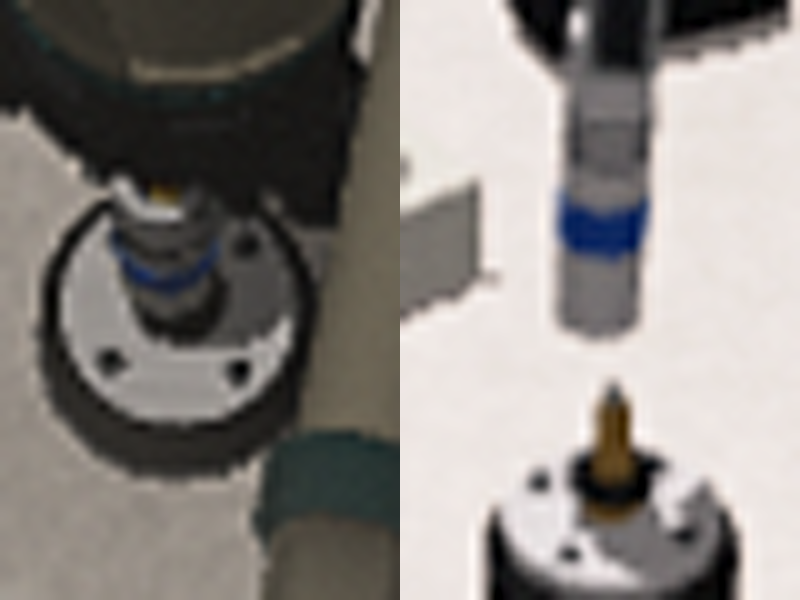

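```bash
cat > tilt.py <<'E'
from h import *
from scipy.spatial.transform import Rotation as Ro
np.set_printoptions(precision=4,suppress=True)
def tilt():
    st=get_state(); q=st["ee_rot"]; z=Ro.from_quat(np.r_[q[1:],q[0]]).as_matrix()[:,2]
    print("tcp",st["position"],"tool z",z,"F",st["contact_force"])
    for n in("top","side"):
        p=get_image(n)
        for m in masks_of(p,"gauge")[:1]:
            r=m["region"]; rows=np.where(r.sum(1)>4)[0]
            print(n,round(m["p"],2),m["xy"],rows.min(),rows.max())
            if n=="side":
                k=rows[3:-4]; c=np.array([np.where(r[i])[0].mean() for i in k]); w=np.array([r[i].sum() for i in k]); print(w)
                sel=abs(w-np.median(w))<=1; f=np.polyfit(k[sel],c[sel],1); print("axis slope px/row",f[0],"col at bottom",np.polyval(f,rows.max()-2.5))
        P=st["position"]; a=proj(p,[P-[0,0,.08],P]); b=proj(p,[P-[0,0,.08]+[-.008,0,0],P]); 
        if n=="side": print("slope vertical",(a[1]-a[0])[0]/(a[1]-a[0])[1],"with .1rad to -x",(b[1]-b[0])[0]/(b[1]-b[0])[1])
tilt()
E
python3 tilt.py
```

```text
tcp [0.5244 0.01   0.2125] tool z [-0.0292  0.0089 -0.9995] F [ 0.1124  0.5504 -1.6778]
top 0.45 [261.5, 200.8] 193 206
side 0.61 [250.1, 160.4] 148 172
[ 9  9  9  9  9  9  9  9 10 10  9  9  9  9  9  9  9  9]
axis slope px/row -0.08255933952528235 col at bottom 248.67440660474716
slope vertical -0.014699936238194865 with .1rad to -x -0.12749251505949907
```

Call:
play_rows(
  series=[
    {"fingers": 1, "dx": 3, "dy": -1, "dz": 0, "turn": 0},
    {"fingers": 1, "dx": 2, "dy": -1, "dz": 0, "turn": 0},
    {"fingers": 1, "dx": 0, "dy": 0, "dz": 0, "turn": 0},
    {"fingers": 1, "dx": 0, "dy": 0, "dz": 0, "turn": 0},
    {"fingers": 1, "dx": 0, "dy": 0, "dz": 0, "turn": 0},
  ],
)

```text
clock: 8.97
position: [0.5297, 0.0073, 0.2127]
ee_rot: [-0.012, 0.798, 0.602, -0.009]
contact_force: [-0.7, -0.2, -0.9]
width: 0.0229
```

```bash
cat >> tilt.py <<'E'
P=get_state()["position"]
for n,b in(("top",(250,275,185,215)),("side",(235,265,140,185))):
    p=get_image(n); a=p["pixels"].astype(int); m=(a[...,2]>1.5*a[...,0])&(a[...,2]>50)
    w=np.zeros_like(m); w[b[2]:b[3],b[0]:b[1]]=m[b[2]:b[3],b[0]:b[1]]; r,q=np.where(w); print(n,"blue",q.min(),q.max(),q.mean(),r.min(),r.max(),r.mean(),"expect",proj(p,[P-[0,0,.042]]),"valve",proj(p,[[.5236,.0068,.10]]))
E
python3 tilt.py
```

```text
tcp [0.5297 0.0073 0.2127] tool z [-0.0287  0.0086 -0.9996] F [-0.6742 -0.1516 -0.8604]
top 0.45 [262.0, 198.5] 191 203
side 0.82 [251.5, 160.2] 147 172
[10 10 10 10 10 10 10 10 10 10 10 11 10 10 10  9  9  9  9]
axis slope px/row -0.10175438596491664 col at bottom 250.93157894736842
slope vertical -0.018835563820577154 with .1rad to -x -0.13147787399565325
top blue 258 267 261.7692307692308 198 201 199.76923076923077 expect [[262.6788 193.8807]] valve [[262.5204 201.5675]]
side blue 248 255 251.39473684210526 160 165 162.73684210526315 expect [[252.7032 159.607 ]] valve [[250.4793 179.3264]]
```

Call:
play_rows(
  series=[
    {"fingers": 1, "dx": 0, "dy": 0, "dz": -5, "turn": 0},
    {"fingers": 1, "dx": 0, "dy": 0, "dz": -5, "turn": 0},
    {"fingers": 1, "dx": 0, "dy": 0, "dz": -4, "turn": 0},
    {"fingers": 1, "dx": 0, "dy": 0, "dz": 0, "turn": 0},
    {"fingers": 1, "dx": 0, "dy": 0, "dz": 0, "turn": 0},
  ],
)

```text
clock: 9.68
position: [0.5291, 0.0075, 0.1969]
ee_rot: [-0.012, 0.798, 0.602, -0.009]
contact_force: [0.5, -0.4, -0.5]
width: 0.0228
```

```bash
python3 tilt.py
python3 - <<'E'
from h import *
t=get_image("top"); s=get_image("side")
def c(p,x,y): return cv2.resize(p["pixels"][y:y+60,x:x+40,::-1],None,fx=10,fy=10,interpolation=cv2.INTER_CUBIC)
cv2.imwrite("pics/m2.png",np.hstack([c(t,245,175),c(s,230,140)]))
E
```

```text
tcp [0.5291 0.0075 0.1969] tool z [-0.0294  0.0087 -0.9995] F [ 0.4896 -0.3543 -0.5087]
side 0.69 [252.4, 164.2] 152 177
[ 9  9  9  9  8  8  9  9  9  9  9 10 10 10 10 10 10 10 10]
axis slope px/row -0.09912280701754221 col at bottom 250.0118421052631
slope vertical -0.01840977623791903 with .1rad to -x -0.13208951204241837
top blue 257 267 261.64285714285717 198 203 200.85714285714286 expect [[262.6153 195.1636]] valve [[262.5204 201.5675]]
side blue 248 255 251.3235294117647 164 169 167.08823529411765 expect [[252.5988 163.9054]] valve [[250.4793 179.3264]]
```

View pics/m2.png

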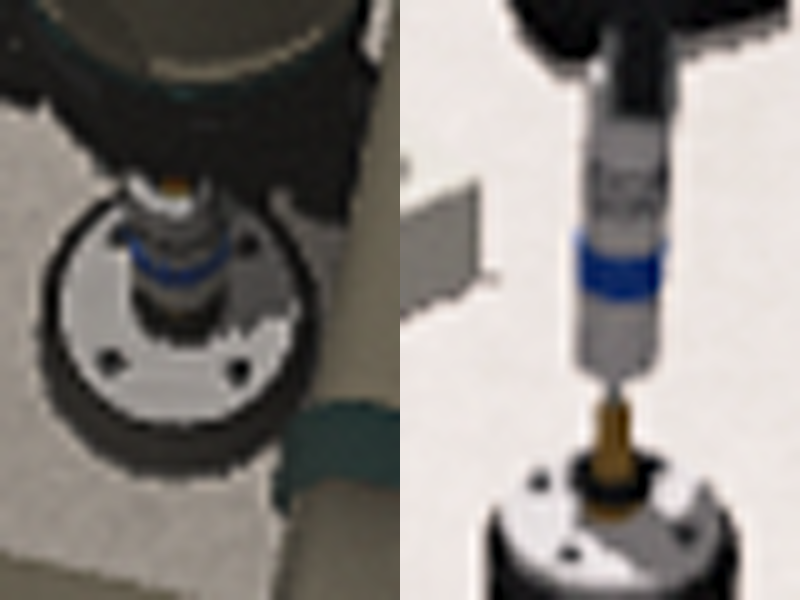

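Call:
play_rows(
  series=[
    {"fingers": 1, "dx": -0.5, "dy": 0, "dz": -3, "turn": 0},
    {"fingers": 1, "dx": 0, "dy": 0, "dz": -3, "turn": 0},
    {"fingers": 1, "dx": 0, "dy": 0, "dz": -2, "turn": 0},
    {"fingers": 1, "dx": 0, "dy": 0, "dz": 0, "turn": 0},
    {"fingers": 1, "dx": 0, "dy": 0, "dz": 0, "turn": 0},
  ],
)

```text
clock: 10.5
position: [0.5289, 0.0075, 0.1888]
ee_rot: [-0.012, 0.798, 0.602, -0.009]
contact_force: [0.2, 1.0, -1.1]
width: 0.0228
```

Call:
play_rows(
  series=[
    {"fingers": 1, "dx": 0, "dy": 0, "dz": -2, "turn": 0},
    {"fingers": 1, "dx": 0, "dy": 0, "dz": -2, "turn": 0},
    {"fingers": 1, "dx": 0, "dy": 0, "dz": -1, "turn": 0},
    {"fingers": 1, "dx": 0, "dy": 0, "dz": 0, "turn": 0},
    {"fingers": 1, "dx": 0, "dy": 0, "dz": 0, "turn": 0},
  ],
)

```text
clock: 10.92
position: [0.5289, 0.0074, 0.1831]
ee_rot: [-0.012, 0.798, 0.602, -0.009]
contact_force: [-1.0, 0.2, -1.2]
width: 0.0231
```

Call:
play_rows(
  series=[
    {"fingers": 1, "dx": 0, "dy": 0, "dz": -2, "turn": 0},
    {"fingers": 1, "dx": 0, "dy": 0, "dz": -1, "turn": 0},
    {"fingers": 1, "dx": 0, "dy": 0, "dz": 0, "turn": 0},
    {"fingers": 1, "dx": 0, "dy": 0, "dz": 0, "turn": 0},
  ],
)

```text
clock: 11.25
position: [0.529, 0.0074, 0.1799]
ee_rot: [-0.012, 0.798, 0.602, -0.009]
contact_force: [0.3, -0.8, -1.2]
width: 0.0232
```

Call:
play_rows(
  series=[
    {"fingers": 1, "dx": 0, "dy": 0, "dz": -2, "turn": 0},
    {"fingers": 1, "dx": 0, "dy": 0, "dz": -1, "turn": 0},
    {"fingers": 1, "dx": 0, "dy": 0, "dz": 0, "turn": 0},
    {"fingers": 1, "dx": 0, "dy": 0, "dz": 0, "turn": 0},
  ],
)

```text
clock: 11.58
position: [0.529, 0.0074, 0.1766]
ee_rot: [-0.012, 0.798, 0.602, -0.009]
contact_force: [-0.1, 0.3, -1.2]
width: 0.0231
```

Call:
play_rows(
  series=[
    {"fingers": 1, "dx": 0, "dy": 0, "dz": -2, "turn": 0},
    {"fingers": 1, "dx": 0, "dy": 0, "dz": -1, "turn": 0},
    {"fingers": 1, "dx": 0, "dy": 0, "dz": 0, "turn": 0},
    {"fingers": 1, "dx": 0, "dy": 0, "dz": 0, "turn": 0},
  ],
)

```text
clock: 11.92
position: [0.5303, 0.0071, 0.1753]
ee_rot: [-0.01, 0.798, 0.602, -0.007]
contact_force: [-0.5, -0.7, 0.8]
width: 0.0231
```

Call:
play_rows(
  series=[
    {"fingers": 1, "dx": 0, "dy": 0, "dz": -2, "turn": 0},
    {"fingers": 1, "dx": 0, "dy": 0, "dz": -2, "turn": 0},
    {"fingers": 1, "dx": 0, "dy": 0, "dz": -2, "turn": 0},
  ],
)

```text
clock: 12.17
position: [0.5318, 0.0066, 0.1712]
ee_rot: [-0.009, 0.798, 0.603, -0.006]
contact_force: [-0.5, 0.7, 6.0]
width: 0.0228
```

```bash
python3 tilt.py
python3 - <<'E'
from h import *
t=get_image("top"); s=get_image("side")
def c(p,x,y): return cv2.resize(p["pixels"][y:y+60,x:x+40,::-1],None,fx=10,fy=10,interpolation=cv2.INTER_CUBIC)
cv2.imwrite("pics/m3.png",np.hstack([c(t,245,175),c(s,230,150)]))
E
```

```text
tcp [0.5318 0.0066 0.1712] tool z [-0.0196  0.0066 -0.9998] F [-0.4828  0.6714  6.0322]
top 0.59 [263.0, 201.6] 195 207
side 0.6 [254.0, 173.0] 160 183
[9 9 9 9 9 9 9 9 9 9 9 9 9 9 9 8 8]
axis slope px/row -0.10416666666666388 col at bottom 250.36335784313727
slope vertical -0.020391606485812053 with .1rad to -x -0.13563422517292517
top blue 258 267 262.5 200 204 202.85714285714286 expect [[262.8919 196.5307]] valve [[262.5204 201.5675]]
side blue 248 255 251.54285714285714 172 177 174.31428571428572 expect [[253.2007 171.2404]] valve [[250.4793 179.3264]]
```

View pics/m3.png

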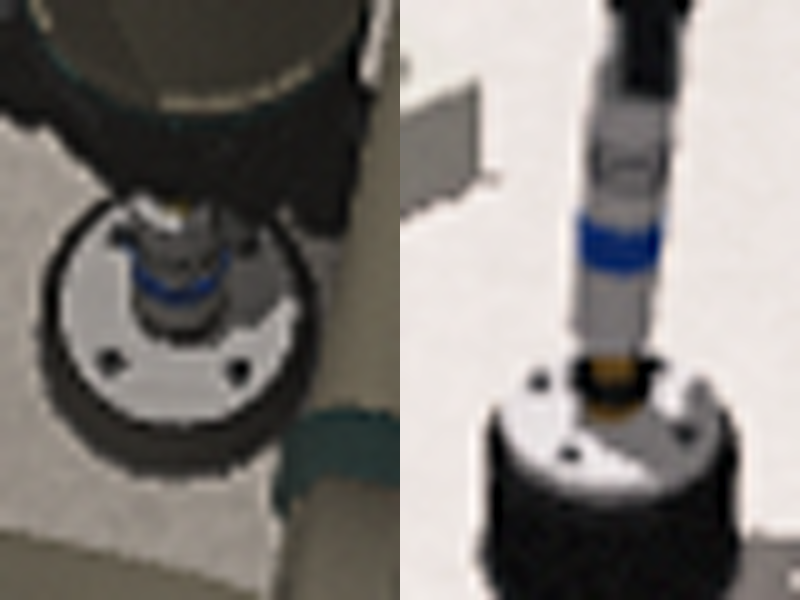

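Call:
play_rows(
  series=[
    {"fingers": 1, "dx": -1.5, "dy": 0, "dz": -2, "turn": 0},
    {"fingers": 1, "dx": -1.5, "dy": 0, "dz": -2, "turn": 0},
    {"fingers": 1, "dx": -1.5, "dy": 0, "dz": -2, "turn": 0},
    {"fingers": 1, "dx": -1.5, "dy": 0, "dz": -2, "turn": 0},
  ],
)

```text
clock: 12.9
position: [0.5291, 0.0069, 0.1661]
ee_rot: [-0.006, 0.798, 0.602, -0.002]
contact_force: [0.3, -0.1, 7.4]
width: 0.0229
```

```bash
python3 tilt.py
```

```text
tcp [0.5291 0.0069 0.1661] tool z [-0.0109  0.007  -0.9999] F [ 0.3189 -0.1397  7.4308]
top 0.68 [145.6, 164.9] 145 179
side 0.5 [252.4, 174.1] 162 185
[9 9 9 9 9 9 9 9 9 9 9 9 9 8 8 8 8]
axis slope px/row -0.031862745098034356 col at bottom 250.579656862745
slope vertical -0.018482416108807923 with .1rad to -x -0.13416260840006994
top blue 259 267 263.0 201 205 203.63636363636363 expect [[262.7017 197.9093]] valve [[262.5204 201.5675]]
side blue 248 255 251.47058823529412 173 178 175.85294117647058 expect [[252.2644 172.6814]] valve [[250.4793 179.3264]]
```

Call:
play_rows(
  series=[
    {"fingers": 1, "dx": -0.6, "dy": 0, "dz": -2, "turn": 0},
    {"fingers": 1, "dx": -0.6, "dy": 0, "dz": -2, "turn": 0},
    {"fingers": 1, "dx": -0.6, "dy": 0, "dz": -2, "turn": 0},
  ],
)

```text
clock: 13.45
position: [0.5299, 0.0067, 0.163]
ee_rot: [-0.004, 0.798, 0.602, 0.0]
contact_force: [0.3, -0.5, 8.4]
width: 0.0229
```

Call:
play_rows(
  series=[
    {"fingers": 1, "dx": -0.6, "dy": 0, "dz": -2, "turn": 0},
    {"fingers": 1, "dx": -0.6, "dy": 0, "dz": -2, "turn": 0},
  ],
)

```text
clock: 13.62
position: [0.5303, 0.0065, 0.1609]
ee_rot: [-0.002, 0.798, 0.602, 0.002]
contact_force: [-0.2, -0.1, 8.7]
width: 0.0228
```

Call:
play_rows(
  series=[
    {"fingers": 1, "dx": -1.2, "dy": 0, "dz": -2, "turn": 0},
    {"fingers": 1, "dx": -1.2, "dy": 0, "dz": -2, "turn": 0},
  ],
)

```text
clock: 13.78
position: [0.5298, 0.0064, 0.159]
ee_rot: [-0.0, 0.798, 0.602, 0.004]
contact_force: [-0.8, 0.3, 7.7]
width: 0.0227
```

Call:
play_rows(
  series=[
    {"fingers": 1, "dx": -1.2, "dy": 0, "dz": -2, "turn": 0},
    {"fingers": 1, "dx": -1.2, "dy": 0, "dz": -2, "turn": 0},
  ],
)

```text
clock: 13.95
position: [0.5293, 0.0064, 0.1573]
ee_rot: [0.001, 0.798, 0.602, 0.006]
contact_force: [-0.9, 0.3, 8.7]
width: 0.0227
```

Call:
play_rows(
  series=[
    {"fingers": 1, "dx": -1, "dy": 0, "dz": -2, "turn": 0},
    {"fingers": 1, "dx": -1, "dy": 0, "dz": -2, "turn": 0},
  ],
)

```text
clock: 14.12
position: [0.5295, 0.0063, 0.156]
ee_rot: [0.004, 0.798, 0.602, 0.009]
contact_force: [-0.7, 0.4, 11.6]
width: 0.0229
```

Call:
play_rows(
  series=[
    {"fingers": 1, "dx": -0.8, "dy": 0, "dz": -2, "turn": 0},
  ],
)

```text
clock: 14.2
position: [0.5298, 0.0062, 0.1558]
ee_rot: [0.005, 0.798, 0.602, 0.01]
contact_force: [-1.7, -0.3, 12.9]
width: 0.0231
```

```bash
python3 tilt.py
```

```text
tcp [0.5298 0.0062 0.1558] tool z [ 0.0217  0.0046 -0.9998] F [-1.6865 -0.3151 12.8571]
top 0.59 [144.0, 164.3] 144 180
side 0.69 [251.5, 175.3] 165 187
[10 10 10  9 10 10 10  9  9  9  9  9  9  8  8  8]
axis slope px/row -0.06838235294117753 col at bottom 250.4783088235294
slope vertical -0.01912890379185638 with .1rad to -x -0.13545430902343183
top blue 258 266 261.90909090909093 202 206 204.45454545454547 expect [[262.9562 198.3107]] valve [[262.5204 201.5675]]
side blue 248 255 251.34285714285716 176 181 178.57142857142858 expect [[252.6013 175.4142]] valve [[250.4793 179.3264]]
```

Call:
play_rows(
  series=[
    {"fingers": 1, "dx": -2.5, "dy": 0, "dz": -2.2, "turn": 0},
  ],
)

```text
clock: 14.58
position: [0.5293, 0.0062, 0.156]
ee_rot: [0.006, 0.798, 0.602, 0.012]
contact_force: [-0.8, -0.6, 12.1]
width: 0.023
```

```bash
python3 tilt.py
```

```text
tcp [0.5293 0.0062 0.156 ] tool z [ 0.0266  0.0043 -0.9996] F [-0.7521 -0.6324 12.1251]
top 0.53 [263.0, 207.5] 201 207
side 0.73 [251.6, 176.8] 166 186
[7 7 7 7 7 7 7 7 7 7 7 7 6 6]
axis slope px/row -0.0263736263736232 col at bottom 250.71758241758243
slope vertical -0.01874924254745751 with .1rad to -x -0.13509376015842342
top blue 258 266 261.92857142857144 202 206 204.64285714285714 expect [[262.9277 198.6253]] valve [[262.5204 201.5675]]
side blue 248 255 251.3939393939394 176 181 178.54545454545453 expect [[252.3236 175.4726]] valve [[250.4793 179.3264]]
```

Call:
play_rows(
  series=[
    {"fingers": 1, "dx": -2, "dy": 0, "dz": -2.8, "turn": 0},
  ],
)

```text
clock: 14.97
position: [0.5291, 0.0062, 0.1556]
ee_rot: [0.008, 0.798, 0.602, 0.014]
contact_force: [-1.2, 0.0, 14.8]
width: 0.0231
```

```bash
python3 -c "
from h import *
for i in range(4):
    get_image('side'); s=get_state(); print(s['clock'],s['position'],s['contact_force'])"
```

```text
15.0167 [0.52886034 0.00619689 0.15558883] [-1.06229166  0.83156003 14.37901937]
15.0667 [0.52898658 0.00619532 0.1557403 ] [-1.90301345 -0.14724641 13.52642484]
15.1167 [0.52898908 0.00616275 0.15573644] [-2.22809882  0.19168837 13.47684658]
15.1667 [0.52899222 0.00619497 0.15574043] [-0.20526555 -0.25623435 13.9433086 ]
```

Call:
play_rows(
  series=[
    {"fingers": 1, "dx": -1.5, "dy": 0, "dz": -3.2, "turn": 0},
  ],
)

```text
clock: 15.25
position: [0.5295, 0.0061, 0.1552]
ee_rot: [0.01, 0.798, 0.602, 0.016]
contact_force: [-1.7, 0.1, 16.7]
width: 0.0227
```

```bash
python3 -c "
from h import *
for i in range(44):
    get_image('side'); s=get_state()
    if i%6==0: print(s['clock'],s['position'],s['contact_force'])"; python3 tilt.py
```

```text
15.3 [0.52938427 0.0060817  0.15526059] [-1.6854269   0.39765561 16.39191745]
15.6 [0.52948677 0.00605015 0.15542538] [-1.92545135  0.37152343 15.66298405]
15.9 [0.52947863 0.0060546  0.15540211] [-1.20049624 -0.26778881 15.54572845]
16.2 [0.52949412 0.0060696  0.15541218] [-1.72449031e+00  2.88081540e-04  1.59658107e+01]
16.5 [0.52947233 0.00605316 0.15539563] [-1.60218432  0.26469571 14.8499588 ]
16.8 [0.52948406 0.00604421 0.15539712] [-2.25646468  0.21520719 15.89209089]
17.1 [0.52946178 0.00605926 0.15538537] [-1.94029133  0.43724364 15.95501436]
17.4 [0.52946346 0.00605605 0.15538785] [-2.15518055 -0.28024199 16.41242727]
tcp [0.5295 0.0061 0.1554] tool z [ 0.0378  0.0036 -0.9993] F [-1.9181  0.145  15.355 ]
side 0.62 [250.4, 176.0] 165 188
[9 9 9 9 9 9 9 9 9 9 9 9 8 8 8 8 8]
axis slope px/row -0.03676470588235591 col at bottom 250.50367647058823
slope vertical -0.018918563178519438 with .1rad to -x -0.13529397047504058
top blue 258 267 262.26666666666665 202 206 204.46666666666667 expect [[263.0153 198.5022]] valve [[262.5204 201.5675]]
side blue 248 255 251.3939393939394 176 181 178.78787878787878 expect [[252.4953 175.6556]] valve [[250.4793 179.3264]]
```

Call:
play_rows(
  series=[
    {"fingers": 1, "dx": 0, "dy": 0, "dz": 3, "turn": 0},
    {"fingers": 1, "dx": 0, "dy": 0, "dz": 4, "turn": 0},
    {"fingers": 1, "dx": 0, "dy": 0, "dz": 6, "turn": 0},
    {"fingers": 1, "dx": 0, "dy": 0, "dz": 8, "turn": 0},
    {"fingers": 1, "dx": 0, "dy": 0, "dz": 10, "turn": 0},
    {"fingers": 1, "dx": 0, "dy": 0, "dz": 12, "turn": 0},
    {"fingers": 1, "dx": 0, "dy": 0, "dz": 12, "turn": 0},
    {"fingers": 1, "dx": 0, "dy": 0, "dz": 12, "turn": 0},
    {"fingers": 1, "dx": 0, "dy": 0, "dz": 8, "turn": 0},
    {"fingers": 1, "dx": 0, "dy": 0, "dz": 0, "turn": 0},
    {"fingers": 1, "dx": 0, "dy": 0, "dz": 0, "turn": 0},
  ],
)

```text
clock: 18.67
position: [0.5275, 0.0067, 0.2346]
ee_rot: [0.008, 0.798, 0.602, 0.015]
contact_force: [-1.2, -0.0, -1.1]
width: 0.0231
```

```bash
python3 tilt.py
python3 - <<'E'
from h import *
t=get_image("top"); s=get_image("side")
def c(p,x,y): return cv2.resize(p["pixels"][y:y+60,x:x+40,::-1],None,fx=10,fy=10,interpolation=cv2.INTER_CUBIC)
cv2.imwrite("pics/m4.png",np.hstack([c(t,245,165),c(s,230,125)]))
E
```

```text
tcp [0.5275 0.0067 0.2346] tool z [ 0.0331  0.0051 -0.9994] F [-1.2481 -0.0051 -1.0826]
side 0.8 [252.0, 154.9] 141 167
[11 11 11 11 11 10 10 11 11 11 11 10  9  9  9  9  9  9  9  9]
axis slope px/row -0.004887218045111751 col at bottom 252.02124060150382
slope vertical -0.017460160480559442 with .1rad to -x -0.1287920305431906
top blue 258 267 263.0 196 200 198.58333333333334 expect [[262.8718 193.1259]] valve [[262.5204 201.5675]]
side blue 248 256 251.95 154 159 156.925 expect [[251.981 153.82 ]] valve [[250.4793 179.3264]]
```

View pics/m4.png

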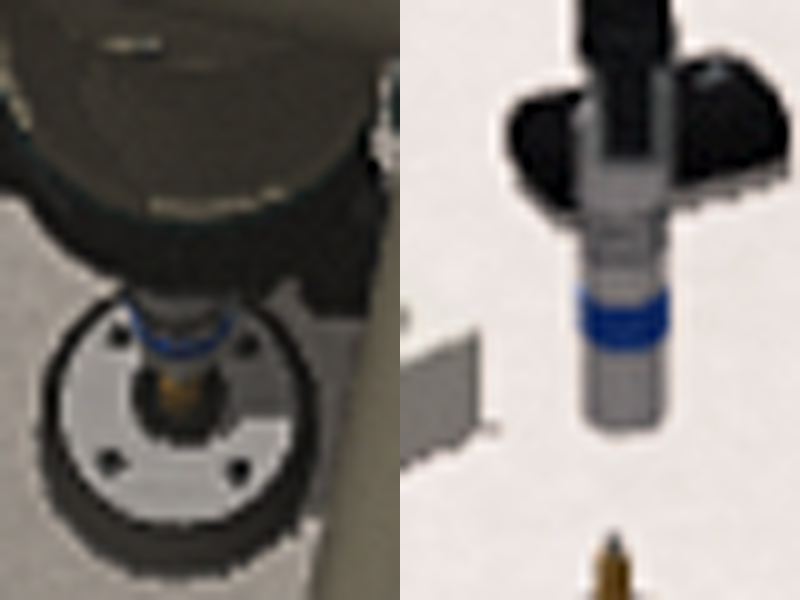

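Call:
play_rows(
  series=[
    {"fingers": 1, "dx": -1, "dy": 6, "dz": 0, "turn": 0},
    {"fingers": 1, "dx": -1.5, "dy": 11, "dz": 0, "turn": 0},
    {"fingers": 1, "dx": -1.5, "dy": 11, "dz": 0, "turn": 0},
    {"fingers": 1, "dx": -1.5, "dy": 11, "dz": 0, "turn": 0},
    {"fingers": 1, "dx": -1.5, "dy": 11, "dz": 0, "turn": 0},
    {"fingers": 1, "dx": -1.5, "dy": 11, "dz": 0, "turn": 0},
    {"fingers": 1, "dx": -1.5, "dy": 11, "dz": 0, "turn": 0},
    {"fingers": 1, "dx": -1.5, "dy": 11, "dz": 0, "turn": 0},
    {"fingers": 1, "dx": -1.5, "dy": 11, "dz": 0, "turn": 0},
    {"fingers": 1, "dx": -1.5, "dy": 11, "dz": 0, "turn": 0},
    {"fingers": 1, "dx": -1.5, "dy": 11, "dz": 0, "turn": 0},
    {"fingers": 1, "dx": -1.5, "dy": 6, "dz": 0, "turn": 0},
    {"fingers": 1, "dx": 0, "dy": 0, "dz": 0, "turn": 0},
    {"fingers": 1, "dx": 0, "dy": 0, "dz": 0, "turn": 0},
  ],
)

```text
clock: 20.23
position: [0.5053, 0.1465, 0.2336]
ee_rot: [0.006, 0.796, 0.605, 0.015]
contact_force: [0.1, 0.2, -0.9]
width: 0.0223
```

Call:
play_rows(
  series=[
    {"fingers": 1, "dx": -0.5, "dy": 6, "dz": 0, "turn": 0},
    {"fingers": 1, "dx": -1, "dy": 11, "dz": 0, "turn": 0},
    {"fingers": 1, "dx": -1, "dy": 11, "dz": 0, "turn": 0},
    {"fingers": 1, "dx": -1, "dy": 11, "dz": 0, "turn": 0},
    {"fingers": 1, "dx": -1, "dy": 11, "dz": 0, "turn": 0},
    {"fingers": 1, "dx": -1, "dy": 11, "dz": 0, "turn": 0},
    {"fingers": 1, "dx": -1, "dy": 11, "dz": 0, "turn": 0},
    {"fingers": 1, "dx": -1, "dy": 6, "dz": 0, "turn": 0},
    {"fingers": 1, "dx": 0, "dy": 0, "dz": 0, "turn": 0},
    {"fingers": 1, "dx": 0, "dy": 0, "dz": 0, "turn": 0},
    {"fingers": 1, "dx": 0, "dy": 0, "dz": 0, "turn": 0},
  ],
)

```text
clock: 21.15
position: [0.4968, 0.2332, 0.2333]
ee_rot: [0.006, 0.796, 0.605, 0.014]
contact_force: [0.3, 0.4, -1.2]
width: 0.0228
```

Call:
play_rows(
  series=[
    {"fingers": 1, "dx": 0, "dy": 0, "dz": -12, "turn": 0},
    {"fingers": 1, "dx": 0, "dy": 0, "dz": -20, "turn": 0},
    {"fingers": 1, "dx": 0, "dy": 0, "dz": -20, "turn": 0},
    {"fingers": 1, "dx": 0, "dy": 0, "dz": -14, "turn": 0},
    {"fingers": 1, "dx": 0, "dy": 0, "dz": -6, "turn": 0},
    {"fingers": 1, "dx": 0, "dy": 0, "dz": 0, "turn": 0},
    {"fingers": 1, "dx": 0, "dy": 0, "dz": 0, "turn": 0},
  ],
)

```text
clock: 21.73
position: [0.4986, 0.23, 0.1608]
ee_rot: [0.008, 0.797, 0.603, 0.016]
contact_force: [-0.2, 0.4, -0.7]
width: 0.023
```

Call:
play_rows(
  series=[
    {"fingers": 1, "dx": -1, "dy": 3, "dz": -4, "turn": 0},
    {"fingers": 1, "dx": -1.5, "dy": 3, "dz": -6, "turn": 0},
    {"fingers": 1, "dx": -0.5, "dy": 0.5, "dz": -6, "turn": 0},
    {"fingers": 1, "dx": 0, "dy": 0, "dz": -3, "turn": 0},
    {"fingers": 1, "dx": 0, "dy": 0, "dz": 0, "turn": 0},
    {"fingers": 1, "dx": 0, "dy": 0, "dz": 0, "turn": 0},
  ],
)

```text
clock: 22.23
position: [0.4975, 0.2377, 0.1432]
ee_rot: [0.009, 0.798, 0.603, 0.019]
contact_force: [-0.3, -0.2, -0.5]
width: 0.0229
```

```bash
python3 tilt.py
python3 - <<'E'
from h import *
P=get_state()["position"]
t=get_image("top"); s=get_image("side")
print(proj(t,[P-[0,0,.08]]),proj(s,[P-[0,0,.08]]))
def c(p,x,y): return cv2.resize(p["pixels"][y:y+60,x:x+40,::-1],None,fx=10,fy=10,interpolation=cv2.INTER_CUBIC)
cv2.imwrite("pics/r1.png",np.hstack([c(t,160,175),c(s,205,110)]))
E
```

```text
tcp [0.4975 0.2377 0.1432] tool z [ 0.0414  0.0082 -0.9991] F [-0.2947 -0.2021 -0.481 ]
side 0.67 [226.2, 140.5] 130 151
[7 7 7 7 8 8 8 8 8 8 8 8 8 7 7]
axis slope px/row 0.062499999999995115 col at bottom 226.96458333333328
slope vertical 0.03327627342082167 with .1rad to -x -0.07807371892559539
[[180.17545047 205.88059668]] [[227.13880034 149.54577952]]Traceback (most recent call last):
  File "tilt.py", line 21, in <module>
    w=np.zeros_like(m); w[b[2]:b[3],b[0]:b[1]]=m[b[2]:b[3],b[0]:b[1]]; r,q=np.where(w); print(n,"blue",q.min(),q.max(),q.mean(),r.min(),r.max(),r.mean(),"expect",proj(p,[P-[0,0,.042]]),"valve",proj(p,[[.5236,.0068,.10]]))
                                                                                                       ~~~~~^^
    return umr_minimum(a, axis, None, out, keepdims, initial, where)
ValueError: zero-size array to reduction operation minimum which has no identity
```

View pics/r1.png

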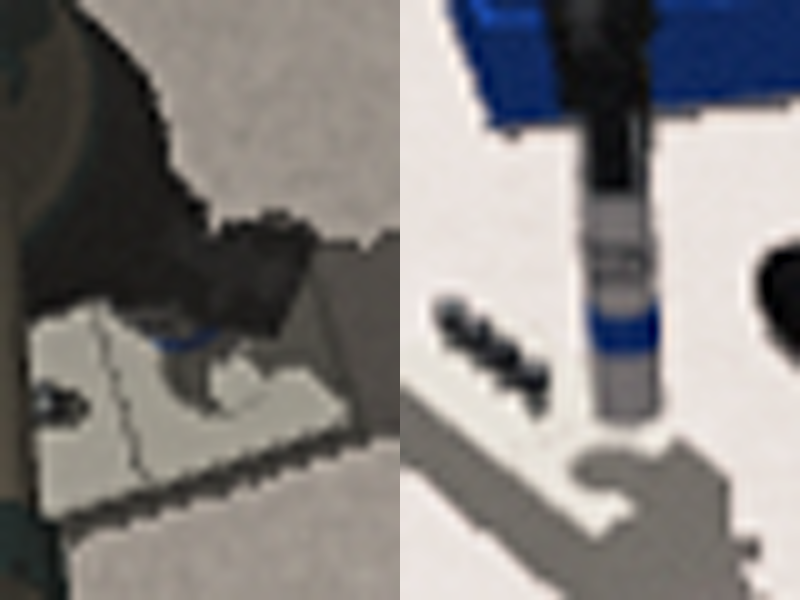

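Side crop: mouth at column ≈227.2, against ≈225.6 for the gauge when it stood in its hole, so it needs about 5 mm toward −x. The depth (y) agrees with the grasp position.

Call:
play_rows(
  series=[
    {"fingers": 1, "dx": -2.5, "dy": 0, "dz": -3, "turn": 0},
    {"fingers": 1, "dx": -1.5, "dy": 0, "dz": -3, "turn": 0},
    {"fingers": 1, "dx": 0, "dy": 0, "dz": 0, "turn": 0},
    {"fingers": 1, "dx": 0, "dy": 0, "dz": 0, "turn": 0},
  ],
)

```text
clock: 22.92
position: [0.4933, 0.2375, 0.1371]
ee_rot: [0.009, 0.798, 0.603, 0.019]
contact_force: [0.6, -0.2, -1.1]
width: 0.0223
```

```bash
python3 tilt.py 2>/dev/null
```

```text
tcp [0.4933 0.2375 0.1371] tool z [ 0.0421  0.0085 -0.9991] F [ 0.6181 -0.1764 -1.1434]
top 0.52 [177.6, 210.7] 208 212
side 0.72 [223.8, 143.7] 132 152
[7 7 7 7 7 7 8 8 8 8 8 7 7 7]
axis slope px/row 0.08901098901098782 col at bottom 226.104945054945
slope vertical 0.03559650911260292 with .1rad to -x -0.07622728362411518
```

Call:
play_rows(
  series=[
    {"fingers": 1, "dx": -1, "dy": 0, "dz": -5, "turn": 0},
    {"fingers": 1, "dx": 0, "dy": 0, "dz": -5, "turn": 0},
    {"fingers": 1, "dx": 0, "dy": 0, "dz": -4, "turn": 0},
    {"fingers": 1, "dx": 0, "dy": 0, "dz": -3, "turn": 0},
    {"fingers": 1, "dx": 0, "dy": 0, "dz": -2, "turn": 0},
  ],
)

```text
clock: 23.58
position: [0.493, 0.2377, 0.1169]
ee_rot: [0.01, 0.798, 0.603, 0.02]
contact_force: [-0.4, -0.4, -1.8]
width: 0.023
```

Call:
play_rows(
  series=[
    {"fingers": 1, "dx": 0, "dy": 0, "dz": -3, "turn": 0},
    {"fingers": 1, "dx": 0, "dy": 0, "dz": -3, "turn": 0},
    {"fingers": 1, "dx": 0, "dy": 0, "dz": -3, "turn": 0},
  ],
)

```text
clock: 23.83
position: [0.4929, 0.2377, 0.1067]
ee_rot: [0.009, 0.798, 0.603, 0.02]
contact_force: [0.3, -0.5, -0.9]
width: 0.0227
```

Call:
play_rows(
  series=[
    {"fingers": 1, "dx": 0, "dy": 0, "dz": -3, "turn": 0},
    {"fingers": 1, "dx": 0, "dy": 0, "dz": -3, "turn": 0},
    {"fingers": 1, "dx": 0, "dy": 0, "dz": -2, "turn": 0},
    {"fingers": 1, "dx": 0, "dy": 0, "dz": -2, "turn": 0},
  ],
)

```text
clock: 24.17
position: [0.4929, 0.2376, 0.0953]
ee_rot: [0.009, 0.798, 0.603, 0.02]
contact_force: [0.1, -0.3, -1.1]
width: 0.0235
```

Call:
play_rows(
  series=[
    {"fingers": 1, "dx": 0, "dy": 0, "dz": -1.5, "turn": 0},
    {"fingers": 1, "dx": 0, "dy": 0, "dz": -1.5, "turn": 0},
  ],
)

```text
clock: 24.33
position: [0.4929, 0.2376, 0.0918]
ee_rot: [0.009, 0.798, 0.603, 0.02]
contact_force: [0.0, 0.6, -1.6]
width: 0.0232
```

Call:
play_rows(
  series=[
    {"fingers": 1, "dx": 0, "dy": 0, "dz": -1.5, "turn": 0},
    {"fingers": 1, "dx": 0, "dy": 0, "dz": -1.5, "turn": 0},
  ],
)

```text
clock: 24.5
position: [0.4945, 0.2377, 0.0901]
ee_rot: [0.01, 0.798, 0.603, 0.021]
contact_force: [-0.5, -2.1, 13.2]
width: 0.023
```

Call:
play_rows(
  series=[
    {"fingers": 1, "dx": 0, "dy": 0, "dz": 0, "turn": 0},
    {"fingers": 1, "dx": 0, "dy": 0, "dz": 0, "turn": 0},
    {"fingers": -1, "dx": 0, "dy": 0, "dz": 0, "turn": 0},
    {"fingers": -1, "dx": 0, "dy": 0, "dz": 0, "turn": 0},
    {"fingers": -1, "dx": 0, "dy": 0, "dz": 0, "turn": 0},
    {"fingers": -1, "dx": 0, "dy": 0, "dz": 0, "turn": 0},
    {"fingers": -1, "dx": 0, "dy": 0, "dz": 0, "turn": 0},
    {"fingers": -1, "dx": 0, "dy": 0, "dz": 0, "turn": 0},
    {"fingers": -1, "dx": 0, "dy": 0, "dz": 0, "turn": 0},
    {"fingers": -1, "dx": 0, "dy": 0, "dz": 0, "turn": 0},
  ],
)

```text
clock: 25.33
position: [0.4954, 0.238, 0.091]
ee_rot: [0.011, 0.798, 0.603, 0.022]
contact_force: [-0.5, 0.1, 0.1]
width: 0.0857
```

Call:
play_rows(
  series=[
    {"fingers": -1, "dx": 0, "dy": 0, "dz": 8, "turn": 0},
    {"fingers": -1, "dx": 0, "dy": 0, "dz": 16, "turn": 0},
    {"fingers": -1, "dx": 0, "dy": 0, "dz": 20, "turn": 0},
    {"fingers": -1, "dx": 0, "dy": 0, "dz": 20, "turn": 0},
    {"fingers": -1, "dx": 0, "dy": 0, "dz": 20, "turn": 0},
    {"fingers": -1, "dx": 0, "dy": 0, "dz": 20, "turn": 0},
    {"fingers": -1, "dx": 0, "dy": 0, "dz": 10, "turn": 0},
    {"fingers": -1, "dx": -10, "dy": 10, "dz": 0, "turn": 0},
    {"fingers": -1, "dx": -20, "dy": 20, "dz": 0, "turn": 0},
    {"fingers": -1, "dx": -20, "dy": 20, "dz": 0, "turn": 0},
    {"fingers": -1, "dx": -20, "dy": 20, "dz": 0, "turn": 0},
    {"fingers": -1, "dx": -20, "dy": 20, "dz": 0, "turn": 0},
    {"fingers": -1, "dx": -10, "dy": 10, "dz": 0, "turn": 0},
    {"fingers": -1, "dx": 0, "dy": 0, "dz": 0, "turn": 0},
    {"fingers": -1, "dx": 0, "dy": 0, "dz": 0, "turn": 0},
  ],
)

```text
clock: 26.58
position: [0.3834, 0.343, 0.2125]
ee_rot: [0.009, 0.798, 0.602, 0.021]
contact_force: [-0.3, 0.7, -0.5]
width: 0.0852
```

Run:
```python
from h import *
t=get_image("top"); s=get_image("side")
def c(p,x,y): return cv2.resize(p["pixels"][y:y+60,x:x+40,::-1],None,fx=10,fy=10,interpolation=cv2.INTER_CUBIC)
cv2.imwrite("pics/f1.png",np.hstack([c(t,155,180),c(s,205,110)]))
for l in("dust_cap","vblock","caliper","ring_gauge","mouse"):
    print(l,[(round(m["p"],2),np.round(m["xy"],1)) for m in masks_of(s,l)[:2]])
```

```text
dust_cap []
vblock [(0.93, array([303.7, 183.5]))]
caliper [(0.57, array([352.7, 307.7]))]
ring_gauge [(0.72, array([221.9, 325.8]))]
mouse [(0.9, array([253.4, 137.7])), (0.18, array([250.3, 197.6]))]
```

View pics/f1.png

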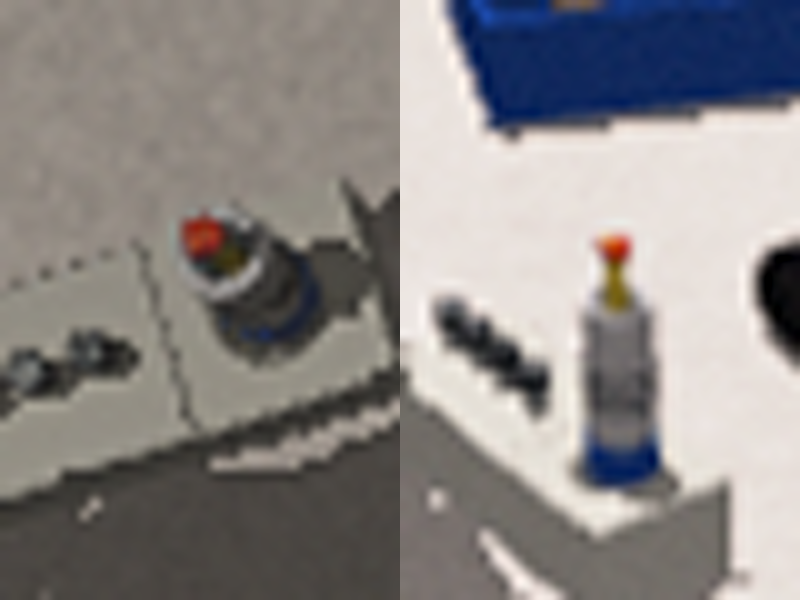

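The gauge stands upright in the rack hole, with the yellow rod and red tip clearly out (side ≈(226,134)). Handing in.

```bash
python3 -c "
from rig import sign_off,get_state
print(get_state()['clock'],sign_off())"
```

```text
the job is handed in; nothing more can be done
26.9333 None
```

I handed the job in at 26.9 s. The gauge was pressed onto the bare valve and is back in its rack hole, released, with the rod still out.

- **Press:** I pushed the gauge down until the force rose sharply, 20 mm after the pin met the rod's foot, which is where the seal should be. I then held about 16–17 N for over 2 s, counting the gauge's weight, with the gauge tilted about 0.02 rad. The highest force read was about 18 N, against the 25 N limit.
- **Return:** the mouth entered the hole without touching, and the tool stopped at the height at which I had gripped the gauge. There was a brief 13 N push on the hole's floor before I let go.
- **Last check:** the final close-up shows the gauge upright in its hole. The rod tip is roughly 20 mm above the tube, so the rod is out by about 15 mm, and the gripper is clear of everything.
- **Other things:** the networks' centres for the V-block, caliper, ring gauge and mouse stayed within 1 to 5 pixels. The caliper moved most, about 5 pixels, which I take as network scatter since the arm never went near it.

**Not fully confirmed:**
- The dust cap was not detected in the last side picture. The arm never came down near it.
- The gauge was tilted about 0.06–0.07 rad on its way to the mount and during early pin contact. I straightened it before the seal press.
- The gripper read about 23 mm on the 26 mm tube, but the grip held throughout.

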